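# Pull the filter cassette from the grinder's dust box

## Robot

A 6-joint arm with a two-finger parallel gripper is mounted at the origin on the work surface. World frame = base frame: x ahead of the robot, y to its left, z up, the work surface at z = 0. Lengths are in m, angles in rad, forces in N, time in s.
With the tool pointing down it reaches from about 0.25 to 0.725 m from the base axis. Payload 4 kg.
Tool frame: the origin (TCP) lies on the mounting face of the last link; the fingertips stand 173 mm ahead of it and the grasp point (between the pads) lies 155 mm ahead of it; z points along the fingers, y is the direction in which the jaws open and shut (so a half turn about z gives the same grasp; the last joint's range is limited). The gripper opens to 85 mm and grips with 20 to 120 N. Pads are 22 mm wide; open, the fingers measure 114 mm over their backs; the gripper's body (76 mm by 85 mm) begins 54 mm behind the grasp point. The pads swing forward as they close: fully open they stand 13 mm farther back than shut.
Start: joints at [1.328, 0.241, 0.005, 1.335, 0, 1.571], TCP at [0.12, 0.485, 0.405] pointing down, gripper open.
Joint ranges: [-2.72, 2.72], [-1.05, 1.87], [-1.09, 1.28], [-1.99, 2.15], [-1.42, 1.44], [-3.14, 3.14]. Speed limits (rad/s): [2.79, 2.79, 3.14, 3.14, 3.14, 3.14].

## Interface

Orientations are given as a rotation vector (axis times angle).
In Python, from cell import manip gives the robot as it stands.
- The arm moves only by the tool send_rows, never from a script. Its argument "deltas" is a list of rows, each a list of 5 numbers: the shift along the world's x, y, z in units of 0.02 m (1.0 is 0.02 m), then the turn about the world's z in units of 6 degrees (1.0 is 6 degrees), then the closure, from -1 (fully open) to 1 (shut). A call has 1 to 12 rows; each row shifts and turns the commanded pose from where the row before left it; what a row does not reach is not made up. A row lasts 1/10 s, in which the tool goes at most 50 mm and 8.59 degrees, less where a joint would pass 70% of its speed; a pose out of reach is approached as far as the arm can. A call with a number of a shift or a turn outside -1 to 1 is refused whole. A call with a gripper value outside its range is refused whole. The fingers move at their own pace and stop on an object; "grip_force" is the grip in N (left out, the last holds). Time passes only in rows, so rows that do not move let the fingers close. It gives the time, the measured TCP pose, the force and the opening at its end, in the units of the state.
- manip.state(): the state, without advancing time (a new reading comes with each control period).
- manip.read_camera(name): name is "scene" or "side" or "wrist"; returns the picture (480x640x3 uint8, red, green, blue); there is no depth.
- manip.camera_params(name): a dict with "intrinsics" (3x3 intrinsics, pixels), "k1" (the pictures are not rectified: a ray, as slopes to the right and down, at radius r is drawn at 1 + k1 r^2 times it, then the intrinsics apply), "cam_to_world" (4x4, takes a point from camera to world coordinates). Camera axes: x right, y up, looking along -z (the intrinsics and any distortion apply to the point x, -y, -z); pixel columns grow to the right and rows downward; lengths in m; the calibration is good to about 2 mm. A picture is of the moment at which its call begins: read the wrist's pose just before it. camera_params takes no time and is no camera call; for the wrist camera it gives the pose at the moment of the call.
- manip.close_job(): hands the job in, once; it reports no verdict.
The state is a dict: "time": time; "joint_positions": joint angles; "qd": joint speeds; "joint_torque": joint torques, N m; "tool_pos": TCP position; "eef_rot": TCP orientation; "contact_force": force on the tool from outside, world axes, zero at the start; "wrist_torque": the same for the moment, N m; "width": opening from 0.0 (shut) to 1.0 (fully open).
Only numpy, scipy, OpenCV 4.12 (cv2) and the standard library are available. Lean on these libraries where they do the work, as an engineer would, in place of code of your own. Each camera call takes 0.05 s, during which the arm holds its last target.

## Task

Take the filter cassette out of the grinder's green dust filter box: first turn both black clamp knobs counter-clockwise to their end stops, so that their clamp arms swing off the cassette, then pinch the cassette's two side catches together and lift it straight up and upright out of its pocket until its underside is some 50 mm above the box's lid. Finish holding it there, still above the box, catches pinched, and do not let go or put it down; leave the other things on the bench where they are.

Things in the scene. Friction and masses are not known exactly. Their poses are not given: they have to be found in the camera images.
- filter_box: The grinder's green dust filter box, fixed to the bench: 130 mm (own x) by 260 mm (own y), 85 mm high, with a round pipe stub on its +x side. Origin at the centre of its underside, z up. The cassette's pocket is in the middle of its lid plate (the flat top); the knobs stand 84 mm from the middle along own +y and -y.
- clamp_left_grip (a point): Grip point of the left knob (on the box's own +y side), on its upright axis, 37 mm above the box's lid plate: a black bar grip 44 mm long (this point's x), 12 mm thick (its y: pinch along y), 32 mm tall, from 19 mm below to 13 mm above this point. Just below the bar its flat clamp arm, 18 mm wide, reaches 48 mm from the axis over the cassette's end until the knob is turned.
- clamp_left (a joint): Angle of the left knob, rad: 0 with the clamp arm square over the cassette's end (bar grip along the box's x axis), growing counter-clockwise seen from above to the end stop at 1.4. Starts at 0 to 0.3; friction about 0.06 N m, stays where it is left. A little push past the stop does no harm.
- clamp_right_grip (a point): Grip point of the right knob (on the box's own -y side), on its upright axis, 37 mm above the box's lid plate: a black bar grip 44 mm long (this point's x), 12 mm thick (its y: pinch along y), 32 mm tall, from 19 mm below to 13 mm above this point. Just below the bar its flat clamp arm, 18 mm wide, reaches 48 mm from the axis over the cassette's end until the knob is turned.
- clamp_right (a joint): Angle of the right knob, rad: 0 with the clamp arm square over the cassette's end (bar grip along the box's x axis), growing counter-clockwise seen from above to the end stop at 1.4. Starts at 0 to 0.3; friction about 0.06 N m, stays where it is left. A little push past the stop does no harm.
- cassette_grip (a point): Centre between the cassette's two black thumb pads, 30 mm above the box's lid plate, 90 mm above the cassette's underside; axes parallel to the box's while seated. Pads: upright, on the own -x and +x sides, 28 mm wide (own y), 42 mm tall (21 mm above and below this point); outer faces 56 mm apart sprung out, 40 mm fully pinched: pinch along own x.
- cassette: The grey filter cassette, 0.2 to 0.4 kg, 44 mm (own x) by 92 mm (own y), with two spring catches. Origin at the centre of its underside, 25 mm above the bench when seated (60 mm deep in the pocket, about 3 mm play). The catches' hooks sit under the box's lid plate until pinched in.
- catch_near (a joint): How far the catch on the cassette's own -x side is pushed in, m: 0 sprung out, 0.008 at its inner stop. Takes 2 N to start and 6 N at the stop; springs back out when let go. Its hook lets go of the lid plate from about 0.005.
- catch_far (a joint): How far the catch on the cassette's own +x side is pushed in, m: 0 sprung out, 0.008 at its inner stop. Takes 2 N to start and 6 N at the stop; springs back out when let go. Its hook lets go of the lid plate from about 0.005.
- spanner: Bystander, not to be disturbed: a 170 mm flat steel spanner lying beside the filter box. Origin at the centre of its underside.
- collar: Bystander, not to be disturbed: a steel shaft collar, 42 mm across and 16 mm high, beside the filter box. Origin at the centre of its underside.
- grinding_wheel: Bystander, not to be disturbed: a grey spare grinding wheel lying flat, 125 mm across and 20 mm thick. Origin at the centre of its underside.
- drill_bin: Bystander, not to be disturbed: an open clear plastic bin of drill bits, 120 x 170 x 60 mm. Origin at the centre of its underside.
- flat_file: Bystander, not to be disturbed: a flat file with a round wooden handle, 300 mm long. Origin at the centre of its underside.
- wire_brush: Bystander, not to be disturbed: a wooden block wire brush, 50 x 90 x 29 mm. Origin at the centre of its underside.

How it is judged:
By the outcome, as a careful person would: the job done as asked, in the order asked, and still so for the second after the job is handed in, while the arm keeps its last pose, push and grip.
It also fails if it takes over 54 s, if anything falls off the work surface, if the arm or the gripper's body presses on something with over 40 N, if the wrist force passes 120 N, or if a joint passes its speed limit or range.

## Working session

There is one attempt and no reset: what is moved stays moved. The work goes in short steps, Python scripts to look and compute and a tool call to move; the robot and the scene stay as the last step left them, time stands still between calls to the robot, and variables do not carry over. Pictures are saved under pics/ and viewed, and the job is handed in when it is done.

Besides the shell and the picture viewer there is one more tool, called as name(argument=value, ...), one argument or row to a line, values as JSON. send_rows: Moves the arm, as the interface text tells. Shifts and turns lie within -1 to 1; 1 stands for 0.02 m of shift or 6 degrees of turn. Its arguments: {"type":"object","properties":{"deltas":{"type":"array"},"grip_force":{"type":"number"}},"required":["deltas"]}

```bash
ls; mkdir -p pics; python3 - <<'E'
from cell import manip
import cv2
s=manip.state();print(s)
for n in("scene","side","wrist"):
    p=manip.camera_params(n);print(n,p)
    cv2.imwrite(f"pics/{n}0.png",manip.read_camera(n)[:,:,::-1])
E
```

```text
pics
{'time': 0.0, 'joint_positions': array([ 1.32798384e+00,  2.41406605e-01,  3.71061833e-03,  1.33519753e+00,
       -1.87176315e-05,  1.57078352e+00]), 'qd': array([-0.00082721, -0.00109869, -0.00092384, -0.00043174,  0.00019974,
        0.0001952 ]), 'joint_torque': array([-9.02176434e-04, -3.72321224e+01,  2.52406633e+01,  1.70326192e-02,
        1.95733128e-05, -3.39519186e-07]), 'tool_pos': array([0.12015317, 0.48506588, 0.40381057]), 'eef_rot': array([-0.38042397, -3.11823542,  0.00327332]), 'contact_force': array([-0.13549917, -0.10159077,  0.21517258]), 'wrist_torque': array([-0.05512501,  0.0075208 , -0.03241659]), 'width': 0.9975774686964429}
scene {'intrinsics': array([[462.64616771,   0.        , 317.74632112],
       [  0.        , 462.64616771, 237.19318851],
       [  0.        ,   0.        ,   1.        ]]), 'k1': -0.11875534700597616, 'cam_to_world': array([[-0.78327925, -0.49659737,  0.37398486,  0.99809686],
       [ 0.62141688, -0.64260379,  0.44822028,  0.51731548],
       [ 0.01773908,  0.58348215,  0.81193221,  1.05462951],
       [ 0.        ,  0.        ,
[... 259 characters left out ...]
98773764,  0.10537989, -0.115193  ,  0.3637731 ],
       [-0.15459365, -0.55715609,  0.81589086,  1.31485306],
       [ 0.02179801,  0.82369422,  0.5666151 ,  1.02198801],
       [ 0.        ,  0.        ,  0.        ,  1.        ]])}
wrist {'intrinsics': array([[382.06270036,   0.        , 317.73529867],
       [  0.        , 382.06270036, 236.99769789],
       [  0.        ,   0.        ,   1.        ]]), 'k1': -0.04976689120313954, 'cam_to_world': array([[ 0.24108419, -0.93539286, -0.25868633,  0.0542446 ],
       [ 0.97050347,  0.23203408,  0.06544614,  0.50101986],
       [-0.00119381, -0.26683401,  0.96374176,  0.37333979],
       [ 0.        ,  0.        ,  0.        ,  1.        ]])}
```

View pics/scene0.png

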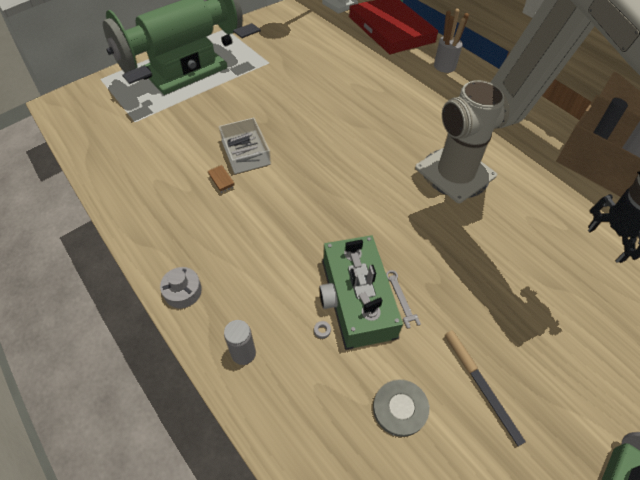

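View pics/side0.png

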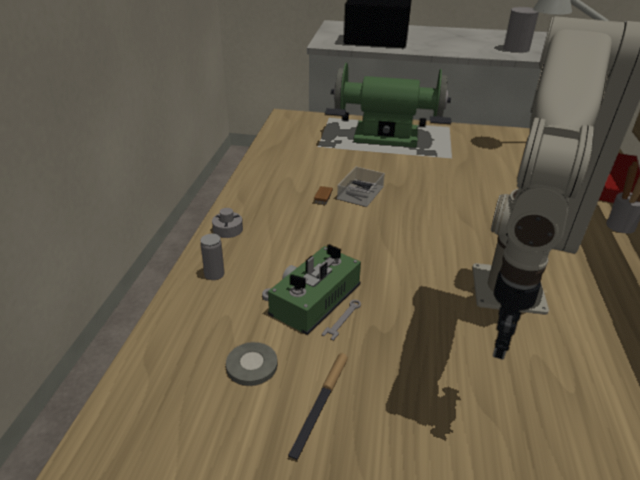

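View pics/wrist0.png

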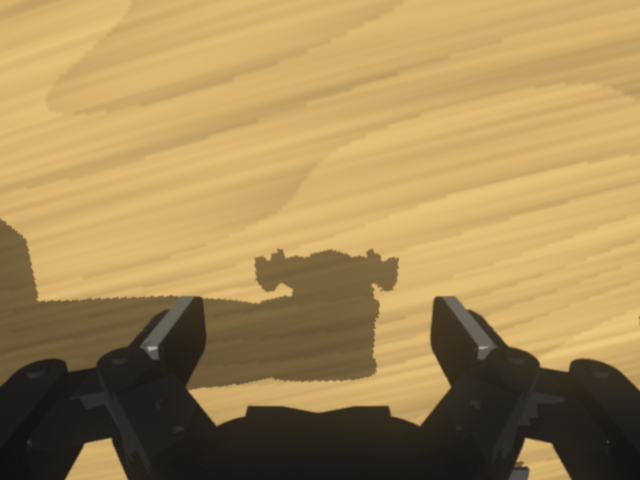

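The scene picture shows the box around (362,290) with its pipe stub on the left (327,295), the spanner at its right and the collar at (322,329). I'll enlarge it.

```bash
cat > h.py <<'E'
from cell import manip
import numpy as np, cv2
from scipy.spatial.transform import Rotation as R
def ray(n,u,v,p=None):
    p=p or manip.camera_params(n);K=p["intrinsics"];k=p["k1"]
    d=np.array([(u-K[0,2])/K[0,0],(v-K[1,2])/K[1,1]]);s=d.copy()
    for _ in range(30): s=d/(1+k*(s@s))
    T=p["cam_to_world"];return T[:3,3],T[:3,:3]@np.array([s[0],-s[1],-1])
def onz(n,u,v,z,p=None):
    o,d=ray(n,u,v,p);return o+d*(z-o[2])/d[2]
def proj(n,X,p=None):
    p=p or manip.camera_params(n);K=p["intrinsics"];T=p["cam_to_world"]
    c=(np.atleast_2d(X)-T[:3,3])@T[:3,:3];s=np.c_[c[:,0],-c[:,1]]/-c[:,2:]
    s=s*(1+p["k1"]*(s**2).sum(1,keepdims=True));return s*[K[0,0],K[1,1]]+[K[0,2],K[1,2]]
def crop(src,dst,x,y,w,h,f):
    im=cv2.imread(src)[y:y+h,x:x+w];cv2.imwrite(dst,cv2.resize(im,None,fx=f,fy=f,interpolation=cv2.INTER_CUBIC))
E
python3 -c "
from h import *
crop('pics/scene0.png','pics/sc0.png',305,225,120,130,4.6)
crop('pics/side0.png','pics/si0.png',255,235,120,100,6)"
```

```text
(no output)
```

View pics/sc0.png

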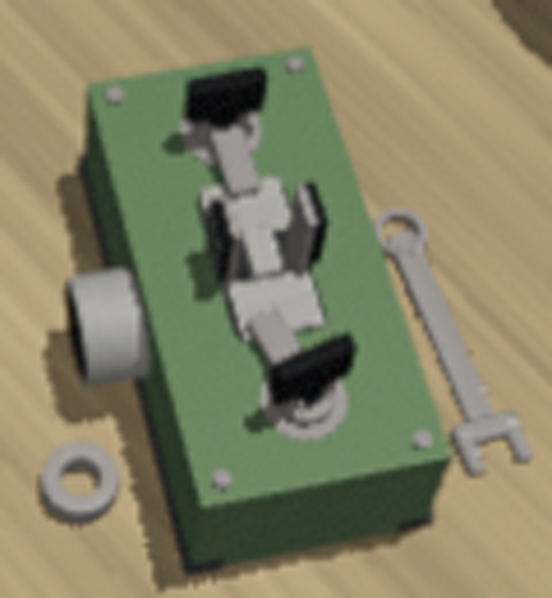

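View pics/si0.png

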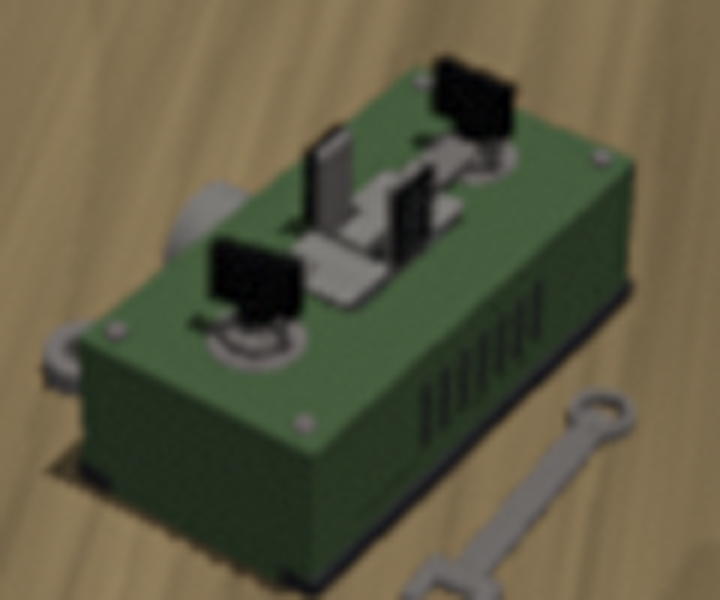

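```bash
python3 -c "
from h import *
A=[onz('scene',305+x/4.6,225+y/4.6,.085) for x,y in [(90,85),(311,50),(450,457),(203,505)]]
B=[onz('side',255+x/6,235+y/6,.085) for x,y in [(418,67),(635,163),(316,450),(80,340)]]
for n,A in(('sc',A),('si',B)):
    A=np.array(A);print(n,A.round(4).tolist(),A.mean(0).round(4))
    print([round(np.linalg.norm(A[i]-A[i-1]),4) for i in range(4)])
    y=(A[2]+A[3]-A[0]-A[1]);print(np.degrees(np.arctan2(y[1],y[0])))
    x=(A[0]+A[3]-A[1]-A[2]);print(np.degrees(np.arctan2(x[1],x[0])))
# knob bar tops z=.135: 
for c in [(190,85),(265,70),(272,375),(353,340)]: print(onz('scene',305+c[0]/4.6,225+c[1]/4.6,.135).round(4))
for c in [(440,60),(515,95),(212,240),(302,270)]: print(onz('side',255+c[0]/6,235+c[1]/6,.135).round(4))
"
```

```text
sc [[0.55, 0.0082, 0.085], [0.436, 0.0659, 0.085], [0.55, 0.2949, 0.085], [0.6639, 0.2377, 0.085]] [0.55   0.1517 0.085 ]
[np.float64(0.2563), np.float64(0.1277), np.float64(0.2558), np.float64(0.1275)]
63.568654704781146
-26.753413862027934
si [[0.5443, 0.009, 0.085], [0.4307, 0.0678, 0.085], [0.544, 0.2934, 0.085], [0.6589, 0.2414, 0.085]] [0.5445 0.1529 0.085 ]
[np.float64(0.2591), np.float64(0.1279), np.float64(0.2524), np.float64(0.1262)]
63.5459285563987
-25.847581987440055
[0.5313 0.0668 0.135 ]
[0.4934 0.0839 0.135 ]
[0.6108 0.2213 0.135 ]
[0.5668 0.2316 0.135 ]
[0.5254 0.0712 0.135 ]
[0.4871 0.0925 0.135 ]
[0.6029 0.2234 0.135 ]
[0.5607 0.2366 0.135 ]
```

send_rows(
  deltas=[
    [0.5,-0.35,0,0,-1],
    [0.95,-0.7,0,0,-1],
    [0.95,-0.7,0,0,-1],
    [0.95,-0.7,0,0,-1],
    [0.95,-0.7,0,0,-1],
    [0.95,-0.7,0,0,-1],
    [0.95,-0.7,0,0,-1],
    [0.95,-0.7,0,0,-1],
    [0.95,-0.7,0,0,-1],
    [0.95,-0.7,0,0,-1],
    [0.95,-0.7,0,0,-1],
    [0.95,-0.7,0,0,-1],
  ],
)

```text
time: 1.35
tool_pos: [0.3402, 0.3229, 0.4046]
eef_rot: [0.381, 3.118, -0.001]
contact_force: [0.3, 0.2, 0.0]
width: 1.003
```

send_rows(
  deltas=[
    [0.95,-0.7,0,0,-1],
    [0.95,-0.7,0,0,-1],
    [0.95,-0.7,0,0,-1],
    [0.95,-0.7,0,0,-1],
    [0.95,-0.7,0,0,-1],
    [0.95,-0.7,0,0,-1],
    [0.95,-0.7,0,0,-1],
    [0.95,-0.7,0,0,-1],
    [0.95,-0.7,0,0,-1],
    [0.95,-0.7,0,0,-1],
    [0.95,-0.7,0,0,-1],
    [0.95,-0.7,0,0,-1],
  ],
)

```text
time: 2.55
tool_pos: [0.5679, 0.1547, 0.4045]
eef_rot: [-0.381, -3.118, 0.001]
contact_force: [-0.8, 0.7, 0.2]
width: 0.999
```

send_rows(
  deltas=[
    [0.5,-0.3,0,0,-1],
    [0,0,0,0,-1],
    [0,0,0,0,-1],
  ],
)

```text
time: 2.85
tool_pos: [0.5768, 0.1503, 0.4044]
eef_rot: [-0.381, -3.117, 0.0]
contact_force: [-0.7, -0.5, -0.2]
width: 1.0
```

```bash
cat > look.py <<'E'
import sys,pickle
from h import *
n=sys.argv[1];s=manip.state();p=manip.camera_params('wrist');im=manip.read_camera('wrist')
cv2.imwrite(f'pics/{n}.png',im[:,:,::-1]);pickle.dump(p,open(f'pics/{n}.pkl','wb'))
print(s['time'],s['tool_pos'],R.from_rotvec(s['eef_rot']).as_matrix().round(4).tolist(),s['contact_force'],s['width'])
E
python3 look.py w1
```

```text
2.85 [0.57682736 0.15026692 0.40443423] [[-0.9706, 0.2406, -0.0012], [0.2406, 0.9706, 0.0001], [0.0012, -0.0002, -1.0]] [-0.7414263  -0.46778277 -0.18529587] 0.9999876288826003
```

View pics/w1.png

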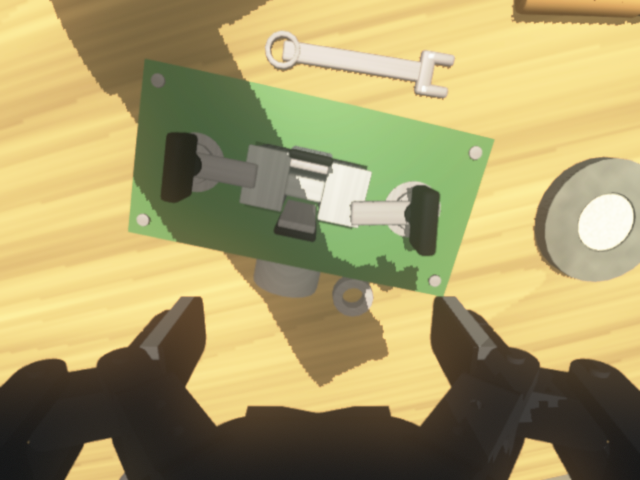

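The wrist view shows the lid corners at about (146,60), (494,139), (443,296) and (129,233), with the knob bars at (180,167) and (424,220). I'll enlarge both bars.

```bash
python3 -c "
from h import *
import pickle
p=pickle.load(open('pics/w1.pkl','rb'))
A=np.array([onz('wrist',u,v,.085,p) for u,v in [(129,233),(146,60),(494,139),(443,296)]])
print(A.round(4).tolist(),A.mean(0))
print([round(np.linalg.norm(A[i]-A[i-1]),4) for i in range(4)])
y=(A[2]+A[3]-A[0]-A[1]);print(np.degrees(np.arctan2(y[1],y[0])))
x=(A[0]+A[3]-A[1]-A[2]);print(np.degrees(np.arctan2(x[1],x[0])))
a=cv2.imread('pics/w1.png');f=lambda x,y:cv2.resize(a[y:y+100,x:x+80],None,fx=5,fy=5,interpolation=2)
o=np.hstack([f(145,117),f(375,165)]);o=np.clip(o.astype(float)*2,0,255).astype('u1');cv2.imwrite('pics/w1c.png',o)"
```

```text
[[0.5489, 0.0029, 0.085], [0.4325, 0.0604, 0.085], [0.5466, 0.2924, 0.085], [0.6622, 0.2353, 0.085]] [0.54754015 0.14777061 0.085     ]
[np.float64(0.2585), np.float64(0.1299), np.float64(0.2586), np.float64(0.129)]
63.91781564570719
-26.279512251779874
```

View pics/w1c.png

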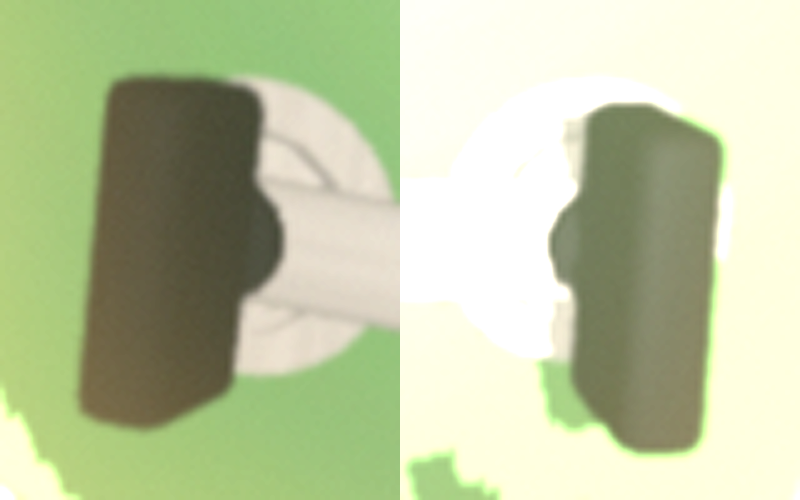

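```bash
python3 -c "
from h import *
import pickle
p=pickle.load(open('pics/w1.pkl','rb'))
for o,e in (((375-80,165),[(722,150),(703,435)]),((145,117),[(108,95),(82,400)])):
    a,b=[onz('wrist',o[0]+x/5,o[1]+y/5,.135,p) for x,y in e]; d=b-a
    print(a,b,np.degrees(np.arctan2(d[1],d[0])),np.linalg.norm(d))
c=np.array([.5475,.1495]);y=np.radians(63.7)
for s in(1,-1):
    k=c+s*.084*np.array([np.cos(y),np.sin(y)]);print(k, proj('wrist',[*k,.135],p),proj('wrist',[*k,.091],p),proj('scene',[*k,.135]),proj('side',[*k,.135]))
"
```

```text
[0.56666881 0.2318991  0.135     ] [0.60355246 0.22339479 0.135     ] -12.983839366334136 0.037851387771585844
[0.49040748 0.07629112 0.135     ] [0.52522681 0.06035273 0.135     ] -24.59572261085476 0.038293838099860436
[0.58471798 0.22480486] [[433.08481336 224.52238438]] [[416.17740088 210.8993317 ]] [[373.85161729 301.16683615]] [[297.06524125 276.12192256]]
[0.51028202 0.07419514] [[173.98926621 168.58870057]] [[195.64015876 162.98082702]] [[354.8119108  241.12401452]] [[333.49286865 246.17920011]]
```

send_rows(
  deltas=[
    [0,0.4,0,0,-1],
    [0.1,0.9,0,0.15,-1],
    [0.1,0.9,-0.5,0,-1],
    [0.1,0.9,-0.9,0,-1],
    [0.05,0.55,-0.9,0,-1],
    [0,0,-0.6,0,-1],
    [0,0,-0.3,0,-1],
    [0,0,0,0,-1],
    [0,0,0,0,-1],
  ],
)

```text
time: 3.8
tool_pos: [0.5844, 0.2231, 0.3413]
eef_rot: [0.357, 3.12, 0.0]
contact_force: [0.5, -0.2, 0.5]
width: 1.001
```

```bash
python3 look.py w2
```

```text
3.8 [0.58438999 0.22306786 0.34130406] [[-0.9742, 0.2257, 0.0008], [0.2257, 0.9742, 0.0002], [-0.0008, 0.0004, -1.0]] [ 0.54572602 -0.19048347  0.46232574] 1.0008108483148836
```

View pics/w2.png

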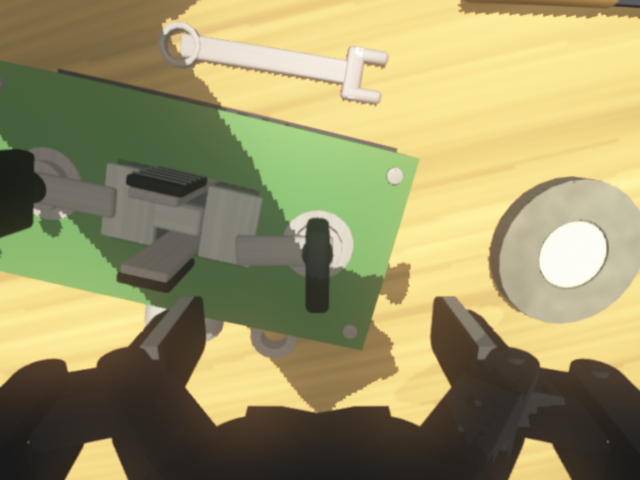

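The bar stands upright at column 317, midway between the fingers at 318, so the across-jaw alignment is right. Next I check the along-bar position.

```bash
python3 -c "
from h import *
import pickle
p=pickle.load(open('pics/w2.pkl','rb'))
for z in(.135,.122,.091): print(z,proj('wrist',[.5844,.2231,z],p))
d=np.array([.9742,-.2257])*.022
for s in(1,-1):print(proj('wrist',[.5844+s*d[0],.2231+s*d[1],.135],p),proj('wrist',[.5844+s*d[0],.2231+s*d[1],.103],p))
crop('pics/w2.png','pics/w2c.png',260,190,110,140,4)"
```

```text
0.135 [[318.16646304 274.33123032]]
0.122 [[318.11265253 265.35529369]]
0.091 [[318.00790173 247.88765297]]
[[318.1804353  314.94643007]] [[318.06064986 289.72005234]]
[[318.15101513 230.94599333]] [[318.02830512 216.42509809]]
```

View pics/w2c.png

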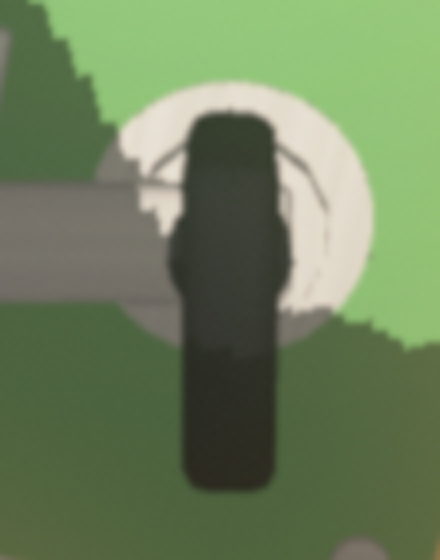

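send_rows(
  deltas=[
    [-0.05,0,-0.5,0,-1],
    [0,0,-0.8,0,-1],
    [0,0,-0.8,0,-1],
    [0,0,-0.5,0,-1],
    [0,0,-0.3,0,-1],
    [0,0,0,0,1],
    [0,0,0,0,1],
    [0,0,0,0,1],
    [0,0,0,0,1],
    [0,0,0,0,1],
    [0,0,0,0,1],
    [0,0,0,0,1],
  ],
  grip_force=30,
)

```text
time: 5.05
tool_pos: [0.5833, 0.2231, 0.2834]
eef_rot: [0.356, 3.12, -0.0]
contact_force: [-0.9, -2.1, 3.6]
width: 0.134
```

```bash
python3 look.py w3
```

```text
5.05 [0.58329687 0.22312973 0.28336411] [[-0.9743, 0.2253, 0.0008], [0.2253, 0.9743, -0.0003], [-0.0009, -0.0001, -1.0]] [-0.94021834 -2.12791796  3.60458333] 0.13406243861835723
```

View pics/w3.png

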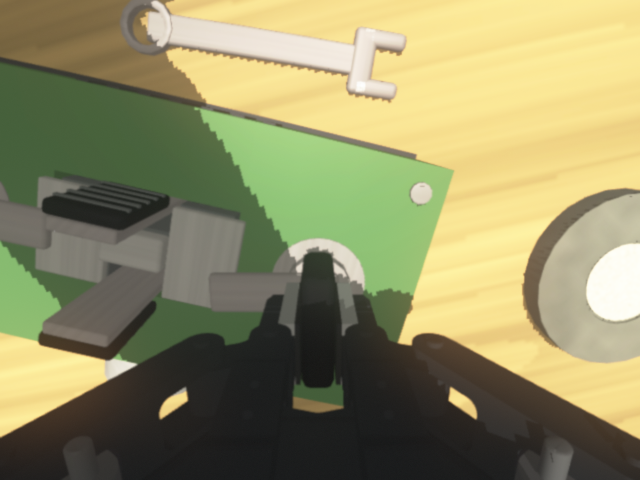

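The bar is held between the pads (opening 0.134 is about 11 mm). I'll turn it counter-clockwise.

send_rows(
  deltas=[
    [0,0,0,0.5,1],
    [0,0,0,1,1],
    [0,0,0,1,1],
    [0,0,0,1,1],
    [0,0,0,1,1],
  ],
)

```text
time: 5.6
tool_pos: [0.5833, 0.2228, 0.2833]
eef_rot: [-0.388, 3.117, -0.002]
contact_force: [-1.6, -4.1, 4.5]
width: 0.133
```

send_rows(
  deltas=[
    [0,0,0,1,1],
    [0,0,0,1,1],
    [0,0,0,1,1],
    [0,0,0,1,1],
    [0,0,0,1,1],
    [0,0,0,0.8,1],
    [0,0,0,0,1],
  ],
)

```text
time: 6.3
tool_pos: [0.5835, 0.2224, 0.2833]
eef_rot: [-1.296, 2.862, -0.004]
contact_force: [0.3, -6.3, 5.1]
width: 0.135
```

```bash
python3 look.py w4; python3 -c "
from h import *
print(manip.state()['wrist_torque'])"
```

```text
6.3 [0.58349742 0.22243222 0.28333312] [[-0.6597, -0.7515, 0.0012], [-0.7515, 0.6597, -0.0019], [0.0006, -0.0022, -1.0]] [ 0.27585509 -6.27945673  5.06360402] 0.1346841921879452
[-1.11122117  0.11410381  0.0713368 ]
```

View pics/w4.png

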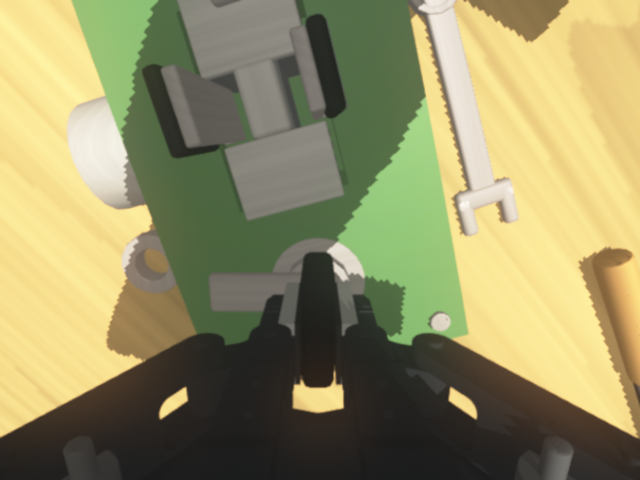

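send_rows(
  deltas=[
    [0,-0.05,0,0.8,1],
    [0,0,0,0.5,1],
    [0,0,0,0.3,1],
    [0,0,0,0,1],
  ],
)

```text
time: 6.75
tool_pos: [0.5836, 0.2219, 0.2834]
eef_rot: [-1.523, 2.746, -0.001]
contact_force: [-0.1, -0.9, 5.9]
width: 0.137
```

```bash
python3 -c "
from h import *
s=manip.state();m=R.from_rotvec(s['eef_rot']).as_matrix();print(s['wrist_torque'],s['contact_force'],np.degrees(np.arctan2(m[1,1],m[0,1])))"
```

```text
[-0.48297069  0.13946658 -1.53665023] [-0.08338618 -0.90146113  5.89886118] 148.03288326108114
```

Torque of -1.5 N m against the turn shows the stop is reached. I'll open, lift and go to the right knob while turning back.

send_rows(
  deltas=[
    [0,0,0,0,-1],
    [0,0,0,0,-1],
    [0,0,0,0,-1],
    [0,0,0,0,-1],
    [0,0,0.5,0,-1],
    [0,0,0.9,0,-1],
    [0,0,0.9,0,-1],
    [0,0,0.7,0,-1],
  ],
)

```text
time: 7.55
tool_pos: [0.5834, 0.2225, 0.3447]
eef_rot: [-1.532, 2.741, -0.0]
contact_force: [0.1, 0.4, 1.0]
width: 1.0
```

send_rows(
  deltas=[
    [-0.2,-0.35,0,-0.9,-1],
    [-0.4,-0.8,0,-1,-1],
    [-0.4,-0.8,0,-1,-1],
    [-0.4,-0.8,0,-1,-1],
    [-0.4,-0.8,0,-1,-1],
    [-0.4,-0.8,0,-1,-1],
    [-0.4,-0.8,0,-1,-1],
    [-0.4,-0.8,0,-1,-1],
    [-0.4,-0.8,0,-1,-1],
    [-0.3,-0.8,0,-1,-1],
    [0,0,0,-1,-1],
    [0,0,0,-1,-1],
  ],
)

```text
time: 8.75
tool_pos: [0.5091, 0.0708, 0.3438]
eef_rot: [0.364, 3.119, 0.001]
contact_force: [-0.2, 0.0, 0.2]
width: 0.996
```

send_rows(
  deltas=[
    [0,0,0,-1,-1],
    [0,0,0,-1,-1],
    [0,0,0,0,-1],
    [0,0,0,0,-1],
  ],
)

```text
time: 9.15
tool_pos: [0.5093, 0.0714, 0.3433]
eef_rot: [0.677, 3.067, 0.001]
contact_force: [0.2, -0.2, 0.3]
width: 1.0
```

```bash
python3 look.py w5
```

```text
9.15 [0.50925331 0.07141739 0.34328338] [[-0.9072, 0.4207, 0.0008], [0.4207, 0.9072, 0.0002], [-0.0006, 0.0005, -1.0]] [ 0.18875127 -0.15910686  0.32713952] 0.9996010123724942
```

View pics/w5.png

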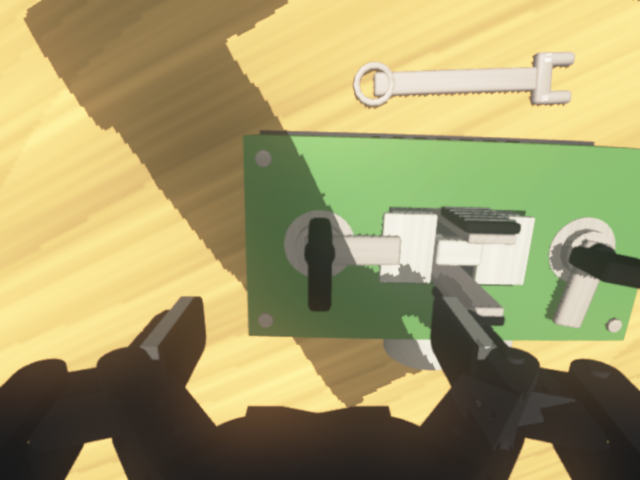

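The left arm now points off the cassette. The right bar is upright at column 319, midway between the fingers. I'll descend and grip.

send_rows(
  deltas=[
    [-0.05,0,-0.5,0,-1],
    [0,0,-0.8,0,-1],
    [0,0,-0.8,0,-1],
    [0,0,-0.5,0,-1],
    [0,0,-0.4,0,-1],
    [0,0,0,0,1],
    [0,0,0,0,1],
    [0,0,0,0,1],
    [0,0,0,0,1],
    [0,0,0,0,1],
    [0,0,0,0,1],
    [0,0,0,0,1],
  ],
)

```text
time: 10.4
tool_pos: [0.5087, 0.072, 0.2834]
eef_rot: [0.679, 3.066, 0.004]
contact_force: [1.9, 5.5, 3.0]
width: 0.129
```

send_rows(
  deltas=[
    [0,0,0,0.5,1],
    [0,0,0,1,1],
    [0,0,0,1,1],
    [0,0,0,1,1],
    [0,0,0,1,1],
    [0,0,0,1,1],
    [0,0,0,1,1],
  ],
)

```text
time: 11.1
tool_pos: [0.5087, 0.0717, 0.2834]
eef_rot: [-0.389, 3.115, 0.001]
contact_force: [0.7, 3.2, 3.0]
width: 0.133
```

send_rows(
  deltas=[
    [0,0,0,1,1],
    [0,0,0,1,1],
    [0,0,0,1,1],
    [0,0,0,1,1],
    [0,0,0,1,1],
    [0,0,0,1,1],
    [0,0,0,0,1],
  ],
)

```text
time: 11.8
tool_pos: [0.5089, 0.0714, 0.2834]
eef_rot: [-1.326, 2.845, -0.002]
contact_force: [1.6, 0.6, 1.9]
width: 0.132
```

```bash
cat >st.py <<'E'
from h import *
s=manip.state();m=R.from_rotvec(s['eef_rot']).as_matrix();print(s['time'],s['wrist_torque'],s['contact_force'],np.degrees(np.arctan2(m[1,1],m[0,1])),s['width'],s['joint_positions'])
E
python3 st.py
```

```text
11.8 [ 0.26625284 -0.51670098  0.034357  ] [1.6293176  0.61847673 1.8938294 ] 139.98600460713374 0.13208707283216498 [ 1.39407169e-01  3.52521556e-01 -1.70995602e-01  1.04458243e+00
 -4.07046166e-04 -7.33015564e-01]
```

send_rows(
  deltas=[
    [0,0,0,0.7,1],
    [0,0,0,0.4,1],
    [0,0,0,0.2,1],
    [0,0,0,0,1],
  ],
)

```text
time: 12.2
tool_pos: [0.509, 0.0713, 0.2835]
eef_rot: [-1.511, 2.751, -0.001]
contact_force: [2.0, 2.2, 4.8]
width: 0.132
```

```bash
python3 st.py
```

```text
12.2 [ 0.54797004 -0.7620983  -1.47579464] [1.95832731 2.17503002 4.81465302] 147.55678022827325 0.13184458573251798 [ 1.39056749e-01  3.52429685e-01 -1.70891314e-01  1.04463520e+00
  2.15208022e-04 -8.65500295e-01]
```

The right knob's stop is reached too. I'll open, lift and go over the cassette.

send_rows(
  deltas=[
    [0,0,0,0,-1],
    [0,0,0,0,-1],
    [0,0,0,0,-1],
    [0,0,0,0,-1],
    [0,0,0.5,0,-1],
    [0,0,0.9,0,-1],
    [0,0,0.9,0,-1],
    [0,0,0.7,0,-1],
  ],
)

```text
time: 13.0
tool_pos: [0.5083, 0.0714, 0.3445]
eef_rot: [-1.518, 2.749, -0.001]
contact_force: [0.9, 0.6, -0.6]
width: 0.998
```

send_rows(
  deltas=[
    [0.2,0.4,0,0.5,-1],
    [0.4,0.8,0,0.5,-1],
    [0.4,0.8,0,0,-1],
    [0.4,0.8,0,0,-1],
    [0.3,0.7,0,0,-1],
    [0.15,0.25,0,0,-1],
    [0,0,0,0,-1],
    [0,0,0,0,-1],
  ],
)

```text
time: 13.8
tool_pos: [0.545, 0.1463, 0.3425]
eef_rot: [1.66, -2.666, 0.0]
contact_force: [-1.2, -1.3, 0.5]
width: 1.0
```

```bash
python3 look.py w6; python3 st.py
```

```text
13.8 [0.54499467 0.14625806 0.34245077] [[-0.4414, -0.8973, -0.0009], [-0.8973, 0.4414, -0.0006], [0.0009, 0.0005, -1.0]] [-1.24042957 -1.25667201  0.45963733] 0.9996502169883096
13.85 [-0.00172882 -0.0087365  -0.00188962] [ 0.21299316 -0.41823081 -0.1412698 ] 153.77292788719396 1.0000897452780608 [ 2.61746839e-01  3.99888159e-01  6.51841257e-02  1.23684930e+00
 -2.44077841e-04 -8.51300773e-01]
```

View pics/w6.png

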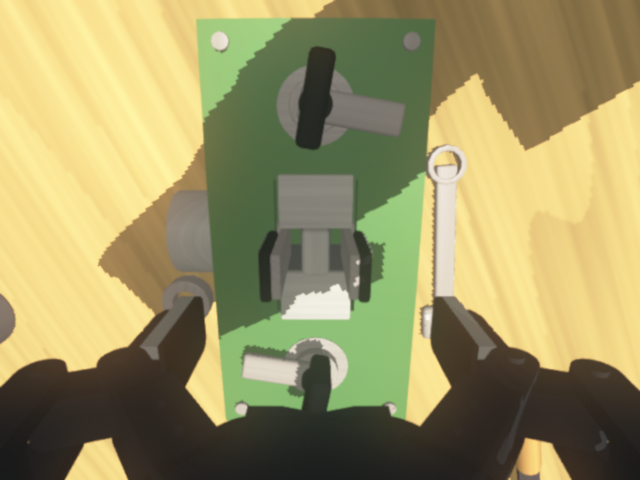

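```bash
python3 -c "
from h import *
import pickle
p=pickle.load(open('pics/w6.pkl','rb'))
c=np.array([.545,.14626]);x=np.array([.8973,-.4414]);y=np.array([.4414,.8973])
for sx in(1,-1):
  for sy in(1,-1):
    q=c+sx*.028*x+sy*.014*y
    print(sx,sy,proj('wrist',[*q,.136],p).round(1))
for z in (.135,): 
  for s in (1,-1): print(proj('wrist',[*(c+s*.084*y),z],p).round(1))
for sx in(1,-1):
  for sy in(1,-1): print('lid',proj('wrist',[*(c+sx*.065*x+sy*.13*y),.085],p).round(1))
crop('pics/w6.png','pics/w6c.png',240,160,150,170,3.5)"
```

```text
1 1 [[261.7 301. ]]
1 -1 [[259.3 247.7]]
-1 1 [[373.1 300.9]]
-1 -1 [[375.4 247.6]]
[[317.5 414.7]]
[[317.2  94.2]]
lid [[227.4 417.7]]
lid [[197.   14.9]]
lid [[407.6 417.4]]
lid [[437.1  14.8]]
```

View pics/w6c.png

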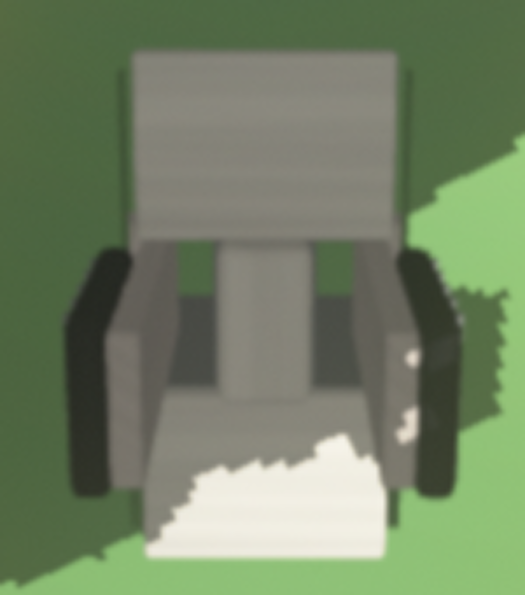

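Both clamp arms are off the cassette. Its thumb pads at columns 260 and 371 are about 1 mm left of the jaw middle, so I correct that, descend and pinch.

send_rows(
  deltas=[
    [0.05,-0.02,-0.4,0,-1],
    [0,0,-0.8,0,-1],
    [0,0,-0.9,0,-1],
    [0,0,-0.8,0,-1],
    [0,0,-0.5,0,-1],
    [0,0,-0.3,0,-1],
    [0,0,0,0,-1],
  ],
  grip_force=40,
)

```text
time: 14.55
tool_pos: [0.5459, 0.1456, 0.2679]
eef_rot: [1.659, -2.666, -0.001]
contact_force: [0.1, -0.1, -0.3]
width: 0.998
```

send_rows(
  deltas=[
    [0,0,0,0,1],
    [0,0,0,0,1],
    [0,0,0,0,1],
    [0,0,0,0,1],
    [0,0,0,0,1],
    [0,0,0,0,1],
    [0,0,0,0,1],
  ],
)

```text
time: 15.25
tool_pos: [0.5466, 0.1463, 0.2708]
eef_rot: [-1.658, 2.664, -0.001]
contact_force: [-1.5, -0.2, 7.9]
width: 0.432
```

```bash
python3 look.py w7; python3 st.py
```

```text
15.25 [0.5466346  0.14626066 0.27083508] [[-0.4415, -0.8973, 0.0031], [-0.8973, 0.4415, 0.0014], [-0.0026, -0.0022, -1.0]] [-1.50868246 -0.18561891  7.93496408] 0.4322308406760695
15.3 [ 0.04615974  0.44477012 -0.07476898] [-0.8885147  -0.46997775  7.00052332] 153.8011085279528 0.43783577664028034 [ 2.61291545e-01  4.57604626e-01 -4.32925834e-02  1.06663243e+00
  4.84201802e-04 -8.52249766e-01]
```

View pics/w7.png

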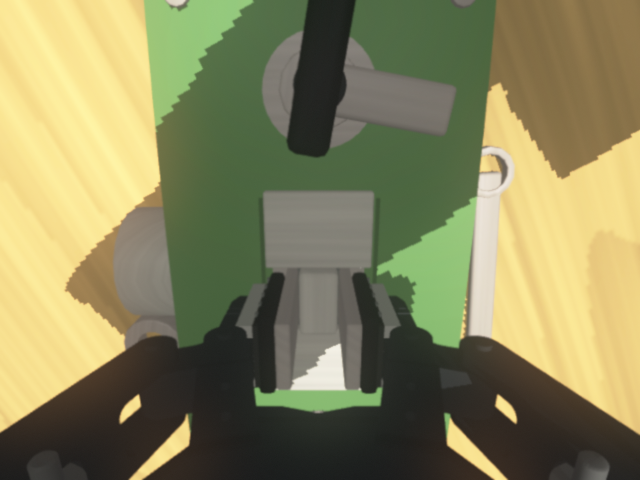

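Opening is about 37 mm, so both catches are pinched and the grasp is centred. I'll lift slowly at first.

send_rows(
  deltas=[
    [0,0,0.1,0,1],
    [0,0,0.2,0,1],
    [0,0,0.3,0,1],
    [0,0,0.3,0,1],
    [0,0,0,0,1],
  ],
)

```text
time: 15.8
tool_pos: [0.5467, 0.146, 0.2878]
eef_rot: [-1.659, 2.666, -0.001]
contact_force: [-0.1, 0.6, -3.2]
width: 0.432
```

```bash
python3 look.py w8; python3 st.py
```

```text
15.8 [0.54666212 0.14603446 0.28778926] [[-0.4417, -0.8972, 0.0019], [-0.8972, 0.4417, 0.0005], [-0.0013, -0.0015, -1.0]] [-0.12444969  0.5650499  -3.23171815] 0.4320400151408856
15.85 [-0.00115842 -0.00441024  0.02269623] [-0.67093545  0.35740982 -3.37207583] 153.78853614192508 0.4375395186310289 [ 2.61087067e-01  4.43205013e-01 -1.95129819e-02  1.10686423e+00
  1.20514227e-05 -8.52233273e-01]
```

View pics/w8.png

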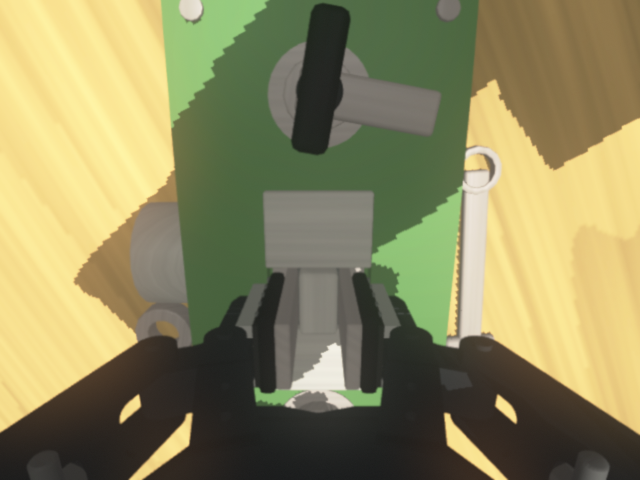

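The cassette rises with the gripper, its weight shows as 3.3 N, and it does not slip in the view. I'll lift the rest.

send_rows(
  deltas=[
    [0,0,0.3,0,1],
    [0,0,0.5,0,1],
    [0,0,0.5,0,1],
    [0,0,0.5,0,1],
    [0,0,0.5,0,1],
    [0,0,0.5,0,1],
    [0,0,0.5,0,1],
    [0,0,0.5,0,1],
    [0,0,0.5,0,1],
    [0,0,0.4,0,1],
    [0,0,0,0,1],
    [0,0,0,0,1],
  ],
)

```text
time: 17.05
tool_pos: [0.5462, 0.1459, 0.3807]
eef_rot: [-1.66, 2.667, -0.0]
contact_force: [0.3, -0.5, -2.0]
width: 0.435
```

```bash
python3 look.py w9; python3 st.py; python3 -c "
from h import *
a=manip.read_camera('side')[:,:,::-1];cv2.imwrite('pics/s9.png',a);b=manip.read_camera('scene')[:,:,::-1];cv2.imwrite('pics/c9.png',b)
crop('pics/s9.png','pics/s9c.png',230,150,150,190,2.6);crop('pics/c9.png','pics/c9c.png',290,200,150,190,2.6)
cv2.imwrite('pics/b9.png',np.hstack([cv2.imread('pics/s9c.png'),cv2.imread('pics/c9c.png')]))"
```

```text
17.05 [0.54620218 0.14592602 0.38069659] [[-0.4417, -0.8972, 0.0], [-0.8972, 0.4417, 0.0], [-0.0, -0.0, -1.0]] [ 0.2864596  -0.54480624 -2.02952852] 0.43453561183565975
17.1 [-0.02536465  0.05311981 -0.03216281] [ 0.43628626 -1.80812863 -3.17047531] 153.78637866624248 0.4351918339734172 [ 2.61044641e-01  3.81530588e-01  1.37647388e-01  1.32770330e+00
 -8.13251482e-06 -8.52237836e-01]
```

View pics/w9.png

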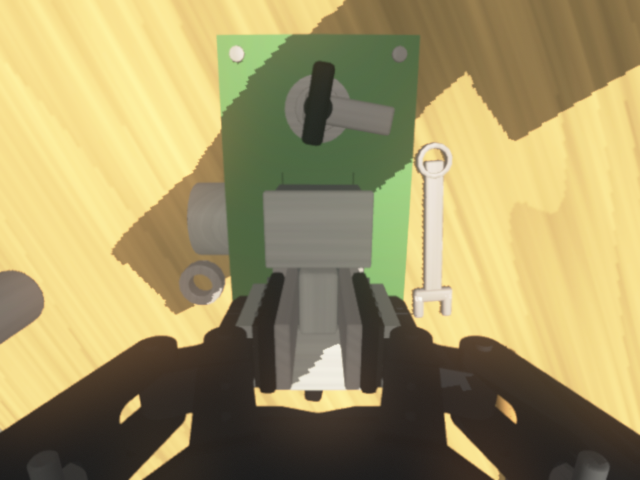

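View pics/b9.png

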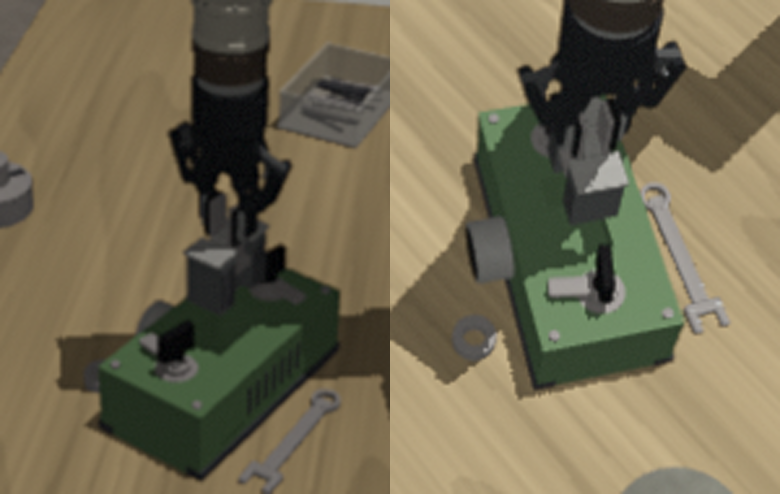

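The cassette hangs upright above the box, clear of the lid, with both clamp arms off and the spanner and collar in place. I'll check the underside height against the side picture.

```bash
python3 -c "
from h import *
c=np.array([.5465,.1465]);x=np.array([.8973,-.4414]);y=np.array([.4414,.8973])
for n,o in(('side',(230,150)),('scene',(290,200))):
  for sx in(1,-1):
    for z in (.125,.135,.145): print(n,sx,z,((proj(n,[*(c+sx*.022*x+.046*y),z])[0]-o)*2.6+([390,0] if n=='scene' else [0,0])).round(0))
a=cv2.imread('pics/s9.png')[230:280,290:340];b=cv2.imread('pics/c9.png')[255:305,340:390]
o=np.clip(np.hstack([cv2.resize(i,None,fx=8,fy=8,interpolation=2) for i in(a,b)]).astype(float)*1.6,0,255);cv2.imwrite('pics/d9.png',o)
print(proj('side',[[*(c+s*.022*x+.046*y),.135] for s in(1,-1)])*8-[290*8,230*8], proj('scene',[[*(c+s*.022*x+.046*y),.135] for s in(1,-1)])*8-[340*8,255*8])"
```

```text
side 1 0.125 [182. 307.]
side 1 0.135 [181. 300.]
side 1 0.145 [181. 292.]
side -1 0.125 [216. 323.]
side -1 0.135 [216. 316.]
side -1 0.145 [216. 308.]
scene 1 0.125 [570. 232.]
scene 1 0.135 [571. 227.]
scene 1 0.145 [572. 221.]
scene -1 0.125 [617. 224.]
scene -1 0.135 [619. 218.]
scene -1 0.145 [620. 212.]
[[ 78.38587694 282.25607225]
 [185.01334386 330.89692021]] [[156.01282311 258.15551763]
 [303.62717851 230.68449703]][ WARN:0@0.123] global loadsave.cpp:1063 imwrite_ Unsupported depth image for selected encoder is fallbacked to CV_8U.
```

View pics/d9.png

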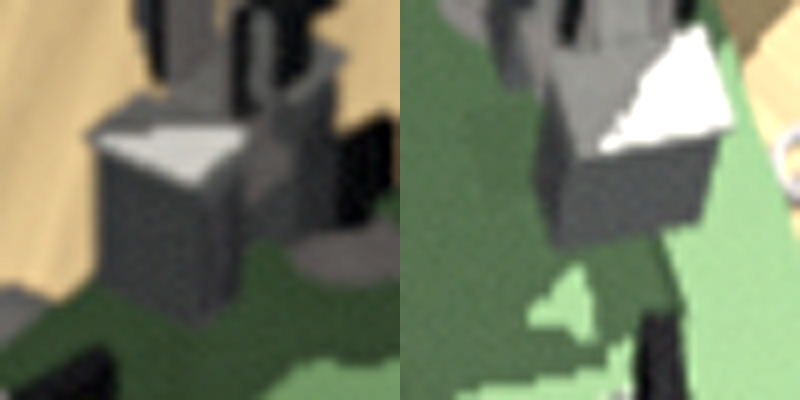

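```bash
python3 -c "
from h import *
s=manip.state();print(s['time'],s['tool_pos'],s['contact_force'],s['width']);print(manip.close_job())"
```

```text
17.2 [0.54604064 0.14588739 0.37998945] [-0.4359141  -0.05183882 -3.92384311] 0.43748519636752153
the job is handed in; nothing more can be done
None
```

The cassette is out of its pocket and held upright over the box, catches pinched, with its underside about 50 mm above the lid. I handed the job in at 17.2 s.

I turned the left knob first, then the right, each counter-clockwise until about 1.5 N m pushed back at the end stop. I then pinched the catches with a 40 N grip and lifted straight up.

**Last checks:**
- **Lift height:** the tool rose about 110 mm from the seated grasp. The wrist pictures show no slip between the cassette and the fingers.
- **Grip:** the opening reads about 37 mm, slightly under the 40 mm stated for fully pinched. I take this as both catches at their stops, allowing for the width reading. The load on the wrist is 3–4 N.
- **Surroundings:** in the last pictures, both clamp arms are off the cassette, and the spanner and collar look undisturbed.

**Disagreement:** the scene and side pictures put the underside roughly 4–5 mm higher than the arm does. Allowing for the offset I saw between the scene camera and the wrist camera could make that gap up to about 10 mm. I went with the arm's figure.

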